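# Empty the weld hopper through its drop bottom

## Task

Empty the blue hopper of welded studs into the tray standing below it: throw the yellow clamp bar right over to its open side, then slide the latch plate out by its orange fin so that the hopper floor drops open. Lay the latch plate flat on the green mat, fin up and well within it, setting it down rather than dropping it, and leave the tools and parts lying about where they are.

Things in the scene. Friction and masses are not known exactly. Their poses are not given: they have to be found in the camera images.
- hopper: Blue steel drop-bottom hopper, 110 (x) x 120 (y) mm, open-topped, holding five brass studs, on a fixed dark stand with legs at x +-45, y +-86 mm. Origin: on the table under its centre; x points away from its working face, which looks towards -x, roughly at the robot; y left as the robot sees it, z up. Front wall: outer face x=-55, z 147..245 mm.
- lip_edge (a point): Middle of the edge of the hopper's flared loading lip, 120 mm wide in y, at (-88, 0, 268) mm in the hopper frame. It overhangs the latch plate's fin: a gripper coming straight down on the fin hits it; lean the gripper's top back to hopper -x, about 28 deg.
- ledge (a point): Middle of the top of the aluminium ledge that carries the latch plate, at (-97.5, 0, 139) mm in the hopper frame. The ledge spans x -140..-55, y +-33 mm; side guides, 8 mm high above it, have inner faces at y=+-27 mm.
- drop_floor (a joint): Hinged steel floor of the hopper, 102 x 106 x 5 mm, top at z=150 mm in the hopper frame, hinged along the rear (x=+51, z=147.5). 0 = shut, its front edge resting on the latch plate; grows as it swings down by its own weight, freely, to 1.35 rad (fully open).
- clamp_bar (a joint): Yellow bar 14 mm wide, 12 high, 118 long, lying across the latch plate in front of its fin, blocking it. Pivot axis along hopper x. 0 = down, lying along -y from the pivot; grows as the free end rises and goes over to +y: 1.57 upright, 2.9 stop (fully over). 120 g, hardly any friction: let go before upright it falls back, past upright it falls on to the stop.
- bar_handle (a point): Grip point on the bar's red round handle: a rod 12 mm diameter, 52 mm long, standing out to hopper -x from the bar's free end, 103 mm from the pivot axis. The point is on the rod's axis, 31 mm out from the bar's face. With the bar down it is at (-162, -45, 155) mm in the hopper frame.
- bar_hinge (a point): Point on the clamp bar's pivot axis, mid-width of the bar, at (-124, 58, 155) mm in the hopper frame.
- latch_plate: Loose steel latch plate, 103 (x) x 50 (y) x 6 mm, about 180 g, with an upright orange fin. Origin: centre of its underside, at first about (-88, 0, 139) mm in the hopper frame, axes parallel to the hopper's. Its rear 14 mm hold up the hopper floor; slid to hopper -x it frees the floor after about 16 mm and may be lifted off after 60 mm.
- plate_fin (a point): Grip point on the latch plate's orange fin (24 mm long in x, 10 mm thick in y, top 50 mm above the plate's underside): in the fin's middle, 38 mm above the plate's underside, at plate-frame (-11.5, 0, 38) mm.
- tray: Loose open grey plastic tray, 170 x 136 x 40 mm, walls 4 mm, 0.5 kg, already standing under the hopper between its legs. Origin: centre of its underside.
- mat: Green parking mat, 150 x 150 x 4 mm, fixed on the table left or right of the hopper. Origin: centre of its underside; top at z=4 mm.
- tooling_plate: Bystander: drilled aluminium plate 150 x 120 x 14 mm, fixed, on the side where the mat is not. Origin: centre of its underside.
- screwdriver: Bystander: screwdriver with blue handle, 190 mm, lying on the table; origin on its underside.
- wrench: Bystander: steel wrench, 170 mm, lying flat; origin on its underside.
- ball_vise: Bystander: black round ball vise, 112 mm diameter, 78 mm high; origin: centre of its underside.
- tin: Bystander: amber jar with steel cap, 60 mm diameter, 75 mm high; origin: centre of its underside.
- collar: Bystander: steel collar, 60 mm outer diameter, 18 mm high, lying flat; origin: centre of its underside.
- stud0_center (a point): Brass welded stud, flange 22 mm diameter, 26 mm high, about 35 g, at the start upright on the hopper floor. Point on its axis, 10 mm above the flange's underside.
- stud1_center (a point): Brass welded stud, flange 22 mm diameter, 26 mm high, about 35 g, at the start upright on the hopper floor. Point on its axis, 10 mm above the flange's underside.
- stud2_center (a point): Brass welded stud, flange 22 mm diameter, 26 mm high, about 35 g, at the start upright on the hopper floor. Point on its axis, 10 mm above the flange's underside.
- stud3_center (a point): Brass welded stud, flange 22 mm diameter, 26 mm high, about 35 g, at the start upright on the hopper floor. Point on its axis, 10 mm above the flange's underside.
- stud4_center (a point): Brass welded stud, flange 22 mm diameter, 26 mm high, about 35 g, at the start upright on the hopper floor. Point on its axis, 10 mm above the flange's underside.
Things that resemble listed ones, but are neither listed nor needed, are in the scene too. What is shaped like the latch_plate but red or turquoise is not meant.

How it is judged (in metres and radians):
On the way, in this order (a step that is already met when the one before it is completed fails the run):
1. the clamp bar is thrown over past upright, with the hopper still shut (value of joint clamp_bar above 1.9 rad and value of joint drop_floor below 0.2 rad), for 0.1 s.
2. the latch plate is drawn out and the hopper floor has dropped open (value of joint drop_floor above 1.1 rad and x of latch_plate in the frame of hopper below -0.1 m), for 0.1 s.
At the end, for the whole second after the job is handed in: Clamp bar over (above 1.9 rad), hopper floor hanging open (above 1.1 rad), all five studs inside the tray, the tray at rest, and the latch plate released, still, flat and fin up (within 0.1 rad) on the green mat, its centre within 55 mm in x and y of the mat's centre (value of joint clamp_bar above 1.9 rad and value of joint drop_floor above 1.1 rad and x of stud0_center in the frame of tray between -0.083 and 0.083 m and y of stud0_center in the frame of tray between -0.066 and 0.066 m and z of each of stud0_center, stud1_center, stud2_center, stud3_center, stud4_center in the frame of tray below 0.045 m and x of stud1_center in the frame of tray between -0.083 and 0.083 m and y of stud1_center in the frame of tray between -0.066 and 0.066 m and x of stud2_center in the frame of tray between -0.083 and 0.083 m and y of stud2_center in the frame of tray between -0.066 and 0.066 m and x of stud3_center in the frame of tray between -0.083 and 0.083 m and y of stud3_center in the frame of tray between -0.066 and 0.066 m and x of stud4_center in the frame of tray between -0.083 and 0.083 m and y of stud4_center in the frame of tray between -0.066 and 0.066 m and x of latch_plate in the frame of mat between -0.055 and 0.055 m and y of latch_plate in the frame of mat between -0.055 and 0.055 m and z of latch_plate in the frame of mat between 0 and 0.008 m and angle between latch_plate's own z axis and vertical below 0.1 rad and linear speed of each of latch_plate, tray below 0.02 m/s); the robot touches nothing.
It fails at once if the latch plate is let go in the air (more than about 30 mm above the mat) away from the hopper (horizontal distance between latch_plate and hopper above 0.19 m and height (world z) of latch_plate above 0.035 m and contact force between the fingers and latch_plate below 0.05 N).
It fails at once if a bystander (screwdriver, wrench, ball vise, jar or collar) is moved more than 30 mm (distance of any of screwdriver, wrench, ball_vise, tin, collar from where it was at the start of the episode above 0.03 m).
It also fails if it takes over 64 s, if anything falls off the work surface, if the arm or the gripper's body presses on something with over 40 N, if the wrist force passes 120 N, or if a joint passes its speed limit or range.

## Robot

A 6-joint arm with a two-finger parallel gripper is mounted at the origin on the work surface. World frame = base frame: x ahead of the robot, y to its left, z up, the work surface at z = 0. Lengths are in mm, angles in degrees, forces in N, time in s.
With the tool pointing down it reaches from about 350 to 975 mm from the base axis. Payload 7.1 kg.
Tool frame: the origin (TCP) lies between the finger pads; the fingertips stand 11 mm ahead of it and the grasp point (between the pads) lies 8 mm behind it (ctrl.tcp_to_tips is the distance from the TCP to the fingertips, in mm); z points along the fingers, y is the line along which they close (so a half turn about z gives the same grasp; the last joint's range is limited). The gripper opens to 88 mm and grips with 3 to 60 N. Pads are 20 mm wide; open, the fingers measure 115 mm over their backs; the gripper's body (75 mm by 178 mm) begins 61 mm behind the grasp point.
Start: joints at [-1.089, 24.242, 93.386, -0, 62.372, -1.089], TCP at [624.984, 0.026, 233.675] pointing down, gripper open.
Joint ranges: [-172.04, 172.04], [-51.8, 120.97], [4.93, 147.93], [-75.15, 255.16], [6.16, 154.13], [-145.62, 145.62]. Speed limits (degrees/s): [136.94, 136.94, 172.46, 180, 180, 180].

## Interface

Orientations are given as [roll, pitch, yaw] about the fixed x, y, z axes, in that order (R = Rz(yaw) Ry(pitch) Rx(roll)).
In Python, from cell import ctrl gives the robot as it stands.
- The arm moves only by the tool apply_moves, never from a script. Its argument "plan" is a list of rows, each a list of 7 numbers: the shift along the world's x, y, z normalised to -1 to 1, where 1 is 4 cm, then the turn, a rotation vector about the world's x, y, z normalised to -1 to 1, where 1 is 0.12 rad, then the opening, from 0 (shut) to 1 (fully open). A call has 1 to 20 rows; each row shifts and turns the commanded pose from where the row before left it; what a row does not reach is not made up. A row lasts 1/12 s, in which the tool goes at most 41.7 mm and 7.16 degrees, less where a joint would pass 70% of its speed; a pose out of reach is approached as far as the arm can. A call with a number of a shift or a turn outside -1 to 1 is refused whole. A call with a gripper value outside its range is refused whole. The fingers move at their own pace and stop on an object; "newtons" is the grip in N (left out, the last holds). Time passes only in rows, so rows that do not move let the fingers close. It gives the time, the measured TCP pose, the force, the opening and the grip force at its end, in the units of the state.
- ctrl.get_obs(): the state, without advancing time (a new reading comes with each control period).
- ctrl.get_image(name): name is "scene" or "side" or "wrist"; returns a dict with "img" (400x640x3 uint8, blue, green, red), "range_z" (400x640 float32, mm along the optical axis (not along the pixel's ray), 0 where there is no reading), "intrinsics" (3x3 intrinsics, pixels), "dist" ([k1, k2, p1, p2, k3] as OpenCV has them; the pictures are not rectified), "R" (3x3) and "t" (3): a world point X has camera coordinates R X + t. Camera axes: x right, y down, z forward; pixel columns grow to the right and rows downward; lengths in mm; the calibration is good to about 2 mm. A picture is of the moment at which its call begins.
- ctrl.finish_job(): hands the job in; it is judged then, once.
The state is a dict: "t": time; "qpos": joint angles; "joint_velocities": joint speeds; "effort": joint torques, N m; "ee_pos": TCP position; "orientation": TCP orientation; "contact_force": force on the tool from outside, world axes, zero at the start; "torque": the same for the moment, N m; "grip_width": opening from 0.0 (shut) to 1.0 (fully open); "grip_force": force on a finger pad.
Only numpy, scipy, OpenCV 4.12 (cv2) and the standard library are available. Lean on these libraries where they do the work, as an engineer would, in place of code of your own. Each camera call takes 0.05 s, during which the arm holds its last target. There are 200 camera calls.

## Working session

There is one attempt and no reset: what is moved stays moved. The work goes in short steps, Python scripts to look and compute and a tool call to move; the robot and the scene stay as the last step left them, time stands still between calls to the robot, and variables do not carry over. Pictures are saved under pics/ and viewed, at most 10 in all, crops included, and the job is handed in when it is done.

Besides the shell and the picture viewer there is one more tool, called after ">>>" as name(argument=value, ...) on one line, values as JSON. apply_moves: Moves the arm, as the interface text tells. Its arguments: {"type":"object","properties":{"plan":{"type":"array","items":{"type":"array","items":{"type":"number","minimum":-1,"maximum":1}}},"newtons":{"type":"number"}},"required":["plan"]}

```bash
mkdir -p pics; ls
cat > h.py <<'E'
import numpy as np, cv2
from cell import ctrl
def cap(n):
    d=ctrl.get_image(n); np.savez('/tmp/%s.npz'%n,**{k:np.array(v) for k,v in d.items()}); return d
def load(n): return dict(np.load('/tmp/%s.npz'%n))
def world(d,u,v,z=None):
    K=np.array(d['intrinsics'],float);D=np.array(d['dist'],float)
    z=d['range_z'][int(v),int(u)] if z is None else z
    p=cv2.undistortPoints(np.array([[[u,v]]],float),K,D)[0,0]
    return np.array(d['R']).T@(np.array([p[0]*z,p[1]*z,z])-np.array(d['t']).ravel())
def cloud(d):
    K=np.array(d['intrinsics'],float);D=np.array(d['dist'],float)
    vv,uu=np.mgrid[0:400,0:640]
    p=cv2.undistortPoints(np.stack([uu,vv],-1).reshape(-1,1,2).astype(float),K,D).reshape(400,640,2)
    z=d['range_z'][...,None]
    return (np.concatenate([p*z,z],-1)-np.array(d['t']).ravel())@np.array(d['R'])
def proj(d,P):
    return cv2.projectPoints(np.array(P,float).reshape(-1,1,3),cv2.Rodrigues(np.array(d['R'],float))[0],np.array(d['t'],float).ravel(),np.array(d['intrinsics'],float),np.array(d['dist'],float))[0].reshape(-1,2)
E
python3 - <<'E'
from h import *
for n in('scene','side'):
    d=cap(n); cv2.imwrite('pics/%s0.png'%n,d['img']); print(n,-np.array(d['R']).T@np.array(d['t']).ravel(),(d['range_z']>0).mean())
print(ctrl.get_obs())
E
```

```text
pics
scene [1047.79083048 -203.49874473 1107.15411497] 0.9959140625
side [ 395.60217266 -754.88378593  971.09732879] 0.9958828125
{'t': 0.1, 'qpos': array([-1.08818204e+00,  2.42801374e+01,  9.34264801e+01, -2.99239838e-03,
        6.23727943e+01, -1.08870754e+00]), 'joint_velocities': array([ 0.0476015 , -0.14685644, -0.15787978,  0.00426575,  0.01084887,
        0.01853585]), 'effort': array([ 6.49496542e-04, -5.45618248e+01, -2.74323839e+01,  6.46709581e-02,
        1.88581715e-02,  1.54216096e-06]), 'ee_pos': array([6.24513161e+02, 2.59202914e-02, 2.32982436e+02]), 'orientation': array([-1.79920552e+02,  1.13995746e-03,  9.00019158e+01]), 'contact_force': array([-0.66809474,  0.22028001, -0.26509068]), 'torque': array([0.02252521, 0.03515601, 0.04440245]), 'grip_force': 0.0, 'grip_width': 0.9986346097810733}
```

View pics/scene0.png

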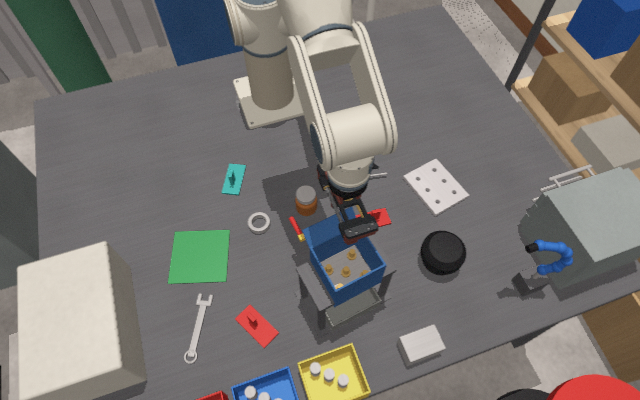

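View pics/side0.png

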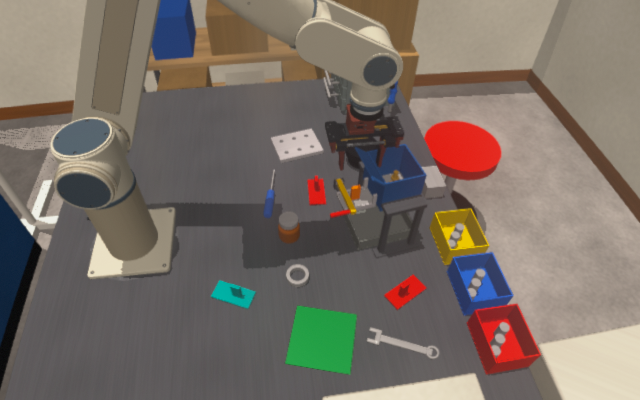

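The side view shows the hopper (395,175), the yellow bar (346,196) with its red handle (340,213), the orange fin (355,192), and the green mat (322,340) on the robot's right (-y). The lookalike plates are red (317,190 and 405,292) and turquoise (233,294). In the scene view the gripper partly hides the hopper, so I measure by colour and depth in both views.

Run:
```python
from h import *
for n in('scene','side'):
    d=load(n);P=cloud(d);hsv=cv2.cvtColor(d['img'],cv2.COLOR_BGR2HSV);H,S,V=[hsv[...,i].astype(int) for i in range(3)]
    inb=(P[...,0]>300)&(P[...,0]<1000)&(abs(P[...,1])<500)&(d['range_z']>0)
    z=P[...,2]
    def rep(name,m):
        m=m&inb
        if m.sum()<5: print(n,name,m.sum());return
        q=P[m]; v,u=np.where(m)
        print(n,name,m.sum(),'med',np.median(q,0).round(1),'p2',np.percentile(q,3,axis=0).round(1),'p98',np.percentile(q,97,axis=0).round(1),'px',np.median(u),np.median(v))
        return q
    for name,m in dict(yellow=(H>20)&(H<32)&(S>150)&(z>120)&(z<220),orange=(H>7)&(H<18)&(S>150)&(z>140)&(z<220),red=((H<5)|(H>175))&(S>170)&(z>120)&(z<220)).items(): 
        q=rep(name,m)
        if q is not None:
            c=q.mean(0);u_,s,vt=np.linalg.svd(q-c);print('   axis',vt[0].round(3),((q-c)@vt[0]).min().round(1),((q-c)@vt[0]).max().round(1))
    q=rep('mat',(H>50)&(H<75)&(S>150)&(z<30))
    if q is not None: print(cv2.minAreaRect(q[:,:2].astype(np.float32)))
    q=rep('hop',(H>100)&(H<125)&(S>120)&(z>140)&(z<290))
    t=q[(q[:,2]>238)&(q[:,2]<252)]; print('rim',len(t),cv2.minAreaRect(t[:,:2].astype(np.float32)))
    cv2.imwrite('pics/c_%s.png'%n,0) if 0 else None
d=load('side');cv2.imwrite('pics/sc.png',cv2.resize(d['img'][120:260,290:450],None,fx=4,fy=4,interpolation=cv2.INTER_CUBIC))
```

```text
scene yellow 26 med [596.9 -90.2 158.8] p2 [588.4 -96.5 149.6] p98 [601.5 -85.8 162.5] px 301.5 238.0
   axis [ 0.641 -0.335 -0.691] -8.1 9.1
scene orange 3
scene red 79 med [560.5 -94.9 159.5] p2 [ 538.3 -101.1  155.1] p98 [582.  -88.2 163. ] px 295.0 225.0
   axis [0.985 0.172 0.024] -25.9 25.6
scene mat 0
scene hop 3380 med [704.9 -26.9 216. ] p2 [627.1 -89.2 153.9] p98 [849.5 448.9 265.3] px 343.5 251.0
rim 627 ((700.830322265625, -26.443923950195312), (128.2325439453125, 119.61119079589844), 9.536944389343262)
side yellow 182 med [585.5 -46.1 159.8] p2 [573.7 -96.6 155.4] p98 [597.1  14.6 162.6] px 346.0 196.5
   axis [ 0.162 -0.987 -0.003] -62.7 55.3
side orange 138 med [608.6 -45.4 172. ] p2 [587.1 -83.6 150.3] p98 [726.4   3.8 189. ] px 355.0 192.0
   axis [-0.893 -0.449 -0.017] -132.0 47.6
side red 82 med [560.8 -97.4 158.3] p2 [ 537.8 -103.6  153.5] p98 [581.9 -89.2 162.2] px 340.0 213.0
   axis [-0.982 -0.184  0.038] -24.8 24.5
side mat 3727 med [ 481.5 -348.6    3.2] p2 [ 4.081e+02 -4.184e+02 -1.000e-01] p98 [ 554.3 -271.5    6.5] px 322.0 340.0
((482.2911682128906, -343.2722473144531), (150.29029846191406, 149.37454223632812), 72.45629119873047)
side hop 1425 med [692.9 -44.6 222.7] p2 [625.2 -93.8 160.9] p98 [758.6  36.9 266.2] px 387.0 172.0
rim 334 ((703.0823364257812, -28.49907684326172), (122.11557006835938, 124.32878875732422), 8.565451622009277)
```

View pics/sc.png

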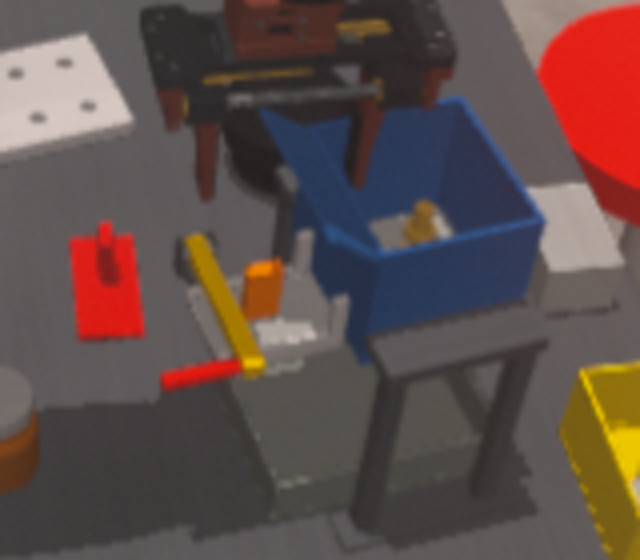

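The two views agree: handle centre about (560,-96), z 155; fin about (609,-43); bar at x≈585. That gives the hopper at (707,-26), yaw ≈9.6°, and the mat at (482,-343). The enlarged crop confirms the orange fin (262,290) behind the yellow bar, on the grey ledge, with the red handle at (200,375). The red plate at (105,280) lies on the table and is a decoy.

I raise the tool out of the hopper first, then turn the gripper and go over the handle.

>>> apply_moves(plan=[[0, 0, 1, 0, 0, 0, 1], [0, 0, 1, 0, 0, 0, 1], [-0.147, -0.203, 0, 0, 0, -0.974, 0.5], [-0.147, -0.203, 0, 0, 0, -0.974, 0.5], [-0.147, -0.203, 0, 0, 0, -0.974, 0.5], [-0.147, -0.203, 0, 0, 0, -0.974, 0.5], [-0.147, -0.203, 0, 0, 0, -0.974, 0.5], [-0.147, -0.203, 0, 0, 0, -0.974, 0.5], [-0.147, -0.203, 0, 0, 0, -0.974, 0.5], [-0.147, -0.203, 0, 0, 0, -0.974, 0.5], [-0.147, -0.203, 0, 0, 0, -0.974, 0.5], [-0.147, -0.203, 0, 0, 0, -0.974, 0.5], [-0.147, -0.203, 0, 0, 0, -0.974, 0.5], [-0.147, -0.203, 0, 0, 0, -0.974, 0.5], [0, 0, 0, 0, 0, 0, 0.5], [0, 0, 0, 0, 0, 0, 0.5]], newtons=10)

```text
t: 1.43
ee_pos: [554.2, -97.5, 313.5]
orientation: [-180.0, 0.0, 9.8]
contact_force: [-1.0, 0.6, 0.1]
grip_width: 0.501
grip_force: 0.0
```

Run:
```python
from h import *
from scipy.optimize import least_squares
for n in('wrist','scene','side'): cap(n)
for n in('wrist','scene','side'):
    d=load(n);P=cloud(d);hsv=cv2.cvtColor(d['img'],cv2.COLOR_BGR2HSV);H,S,V=[hsv[...,i].astype(int) for i in range(3)]
    z=P[...,2];inb=(P[...,0]>480)&(P[...,0]<800)&(abs(P[...,1])<150)
    for name,m in dict(yellow=(H>20)&(H<32)&(S>150)&(z>152)&(z<175),orange=(H>7)&(H<19)&(S>150)&(z>180)&(z<200)&(P[...,0]<650),red=((H<5)|(H>175))&(S>170)&(z>155)&(z<175)).items():
        m=m&inb
        if m.sum()>8:
            q=P[m];c=(np.percentile(q,2,axis=0)+np.percentile(q,98,axis=0))/2;print(n,name,m.sum(),'mid',c.round(1),'max z',q[:,2].max().round(1),'yaw',np.degrees(np.arctan2(*np.linalg.svd(q-q.mean(0))[2][0][1::-1])).round(1))
    g=(H>45)&(H<80)&(S>100)&(z<30)&(P[...,1]<-150)&(P[...,1]>-500)&(P[...,0]<700)&(P[...,0]>300)
    if g.sum()>500: print(n,'mat',g.sum(),cv2.minAreaRect(P[g][:,:2].astype(np.float32)),np.median(P[g][:,2]))
c=load('wrist');cv2.imwrite('pics/w1.png',c['img']); o=ctrl.get_obs();print(o['ee_pos'],o['orientation'],o['t'])
```

```text
wrist yellow 1461 mid [585.8 -38.4 162.6] max z 165.3 yaw -80.8
wrist orange 205 mid [607.2 -41.8 186.6] max z 192.3 yaw -171.7
wrist red 439 mid [561.3 -94.1 161.5] max z 164.7 yaw -171.1
wrist mat 6937 ((482.1534423828125, -343.89739990234375), (153.02169799804688, 150.09848022460938), 73.30655670166016) 5.51054836100974
scene yellow 30 mid [595.5 -90.8 158. ] max z 161.9 yaw 9.3
scene red 75 mid [561.4 -94.7 160.1] max z 165.8 yaw 9.3
scene mat 2916 ((481.781494140625, -342.7274169921875), (150.6479949951172, 151.83975219726562), 72.88124084472656) 3.2993546598775287
side yellow 186 mid [585.  -41.3 158.3] max z 164.5 yaw -80.3
side orange 45 mid [609.3 -43.  185.5] max z 190.5 yaw -173.0
side red 68 mid [560.7 -97.3 158.8] max z 161.9 yaw -170.9
side mat 3822 ((482.6737060546875, -342.6080627441406), (153.4459991455078, 150.9150390625), 73.05854034423828) 3.0733272219614536
[554.69179695 -96.99661732 313.56633918] [-1.79988564e+02  1.47143479e-03  9.80305152e+00] 1.5833
```

View pics/w1.png

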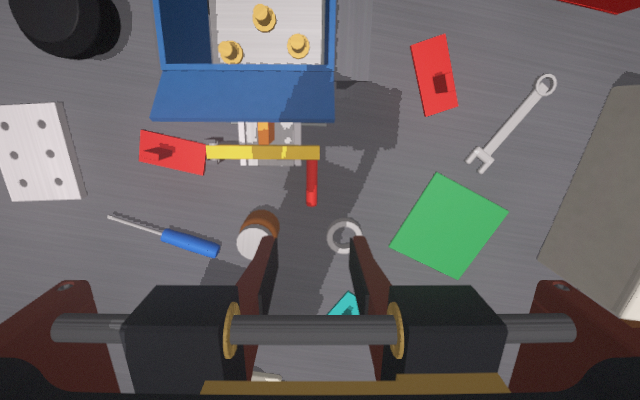

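The wrist view shows the handle (311,185), bar (265,153), orange fin (265,132) under the lip, and jar (258,235). All three views agree, with the handle axis at y≈-96 under the gripper. I descend and grip it.

>>> apply_moves(plan=[[0, 0, -1, 0, 0, 0, 0.5], [0, 0, -1, 0, 0, 0, 0.5], [0, 0, -1, 0, 0, 0, 0.5], [0, 0, -0.7, 0, 0, 0, 0.5], [0, 0, -0.46, 0, 0, 0, 0.5], [0, 0, 0, 0, 0, 0, 0.5], [0, 0, 0, 0, 0, 0, 0], [0, 0, 0, 0, 0, 0, 0], [0, 0, 0, 0, 0, 0, 0], [0, 0, 0, 0, 0, 0, 0], [0, 0, 0, 0, 0, 0, 0], [0, 0, 0, 0, 0, 0, 0], [0, 0, 0, 0, 0, 0, 0], [0, 0, 0, 0, 0, 0, 0]], newtons=12)

```text
t: 2.75
ee_pos: [554.9, -95.4, 148.6]
orientation: [-179.8, -0.1, 9.6]
contact_force: [-0.4, 12.7, 6.1]
grip_width: 0.128
grip_force: 12.0
```

Run:
```python
import numpy as np
# arc shifts per row, 17 rows theta 0->2.7 (start gentle)
th=np.linspace(0,2.75,23);y=-103*np.cos(th);z=103*np.sin(th)
a=np.radians(9.4)
for k in range(22):
    dy=y[k+1]-y[k];dz=z[k+1]-z[k];print([round(-np.sin(a)*dy/40,3),round(np.cos(a)*dy/40,3),round(dz/40,3),0,0,0,0],end=',')
```

```text
[np.float64(-0.003), np.float64(0.02), np.float64(0.321), 0, 0, 0, 0],[np.float64(-0.01), np.float64(0.059), np.float64(0.316), 0, 0, 0, 0],[np.float64(-0.016), np.float64(0.098), np.float64(0.306), 0, 0, 0, 0],[np.float64(-0.022), np.float64(0.134), np.float64(0.291), 0, 0, 0, 0],[np.float64(-0.028), np.float64(0.169), np.float64(0.272), 0, 0, 0, 0],[np.float64(-0.033), np.float64(0.201), np.float64(0.249), 0, 0, 0, 0],[np.float64(-0.038), np.float64(0.23), np.float64(0.221), 0, 0, 0, 0],[np.float64(-0.042), np.float64(0.256), np.float64(0.19), 0, 0, 0, 0],[np.float64(-0.046), np.float64(0.277), np.float64(0.157), 0, 0, 0, 0],[np.float64(-0.049), np.float64(0.294), np.float64(0.12), 0, 0, 0, 0],[np.float64(-0.051), np.float64(0.307), np.float64(0.082), 0, 0, 0, 0],[np.float64(-0.052), np.float64(0.315), np.float64(0.043), 0, 0, 0, 0],[np.float64(-0.053), np.float64(0.317), np.float64(0.003), 0, 0, 0, 0],[np.float64(-0.052), np.float64(0.315), np.float64(-0.037), 0, 0, 0, 0],[np.float64(-0.051), np.float64(0.308), np.float64(-0.077), 0, 0, 0, 0],[np.float64(-0.049), np.float64(0.296), np.float64(-0.115), 0, 0, 0, 0],[np.float64(-0.046), np.float64(0.28), np.float64(-0.152), 0, 0, 0, 0],[np.float64(-0.043), np.float64(0.259), np.float64(-0.186), 0, 0, 0, 0],[np.float64(-0.039), np.float64(0.234), np.float64(-0.217), 0, 0, 0, 0],[np.float64(-0.034), np.float64(0.205), np.float64(-0.245), 0, 0, 0, 0],[np.float64(-0.029), np.float64(0.174), np.float64(-0.269), 0, 0, 0, 0],[np.float64(-0.023), np.float64(0.139), np.float64(-0.289), 0, 0, 0, 0],
```

The handle is gripped (11 mm wide). I swing the bar along its arc, first half.

>>> apply_moves(plan=[[0, 0.055, 0.33, 0, 0, 0, 0], [-0.01, 0.06, 0.316, 0, 0, 0, 0], [-0.016, 0.098, 0.306, 0, 0, 0, 0], [-0.022, 0.134, 0.291, 0, 0, 0, 0], [-0.028, 0.169, 0.272, 0, 0, 0, 0], [-0.033, 0.201, 0.249, 0, 0, 0, 0], [-0.038, 0.23, 0.221, 0, 0, 0, 0], [-0.042, 0.256, 0.19, 0, 0, 0, 0], [0, 0, 0, 0, 0, 0, 0]])

```text
t: 3.5
ee_pos: [547.9, -49.8, 238.4]
orientation: [179.8, -0.2, 9.7]
contact_force: [-2.7, -9.6, 12.4]
grip_width: 0.131
grip_force: 12.0
```

>>> apply_moves(plan=[[-0.046, 0.265, 0.14, 0, 0, 0, 0], [-0.049, 0.294, 0.12, 0, 0, 0, 0], [-0.051, 0.307, 0.082, 0, 0, 0, 0], [-0.052, 0.315, 0.043, 0, 0, 0, 0], [-0.053, 0.317, 0.003, 0, 0, 0, 0], [-0.052, 0.315, -0.037, 0, 0, 0, 0], [-0.051, 0.308, -0.077, 0, 0, 0, 0], [-0.049, 0.296, -0.115, 0, 0, 0, 0], [-0.046, 0.28, -0.152, 0, 0, 0, 0], [0, 0, 0, 0, 0, 0, 0]])

```text
t: 4.33
ee_pos: [528.7, 61.4, 233.4]
orientation: [-179.9, -0.0, 9.7]
contact_force: [3.5, 4.9, 5.9]
grip_width: 0.134
grip_force: 12.0
```

>>> apply_moves(plan=[[-0.043, 0.259, -0.186, 0, 0, 0, 0], [-0.039, 0.234, -0.217, 0, 0, 0, 0], [-0.034, 0.205, -0.245, 0, 0, 0, 0], [-0.029, 0.174, -0.269, 0, 0, 0, 0], [-0.023, 0.139, -0.289, 0, 0, 0, 0], [0, 0, 0, 0, 0, 0, 0], [0, 0, 0, 0, 0, 0, 0.4], [0, 0, 0, 0, 0, 0, 0.4], [0, 0, 0, 0, 0, 0, 0.4], [0, 0, 0, 0, 0, 0, 0.4], [0, 0, 0, 0, 0, 0, 0.4], [-0.7, -0.116, 0, 0, 0, 0, 0.4], [-0.8, -0.13, 0, 0, 0, 0, 0.4], [-0.8, -0.13, 0, 0, 0, 0, 0.4], [0, 0, 1, 0, 0, 0, 0.4], [0, 0, 1, 0, 0, 0, 0.5], [0, 0, 1, 0, 0, 0, 0.5], [0, 0, 0, 0, 0, 0, 0.5]])

```text
t: 5.83
ee_pos: [433.7, 84.3, 313.6]
orientation: [180.0, -0.7, 9.6]
contact_force: [1.3, 0.5, 0.7]
grip_width: 0.495
grip_force: 0.0
```

Run:
```python
from h import *
from scipy.spatial.transform import Rotation as Ro
for n in('wrist','side'): 
    d=cap(n);P=cloud(d);hsv=cv2.cvtColor(d['img'],cv2.COLOR_BGR2HSV);H,S,V=[hsv[...,i].astype(int) for i in range(3)]
    z=P[...,2];inb=(P[...,0]>450)&(P[...,0]<800)&(abs(P[...,1])<200)
    for name,m in dict(yellow=(H>20)&(H<32)&(S>150)&(z>120)&(z<300),orange=(H>7)&(H<19)&(S>150)&(z>183)&(z<200)&(P[...,0]<650),fin=(H>7)&(H<19)&(S>150)&(z>150)&(z<200)&(P[...,0]<650),red=((H<5)|(H>175))&(S>170)&(z>120)&(z<300)).items():
        m=m&inb
        if m.sum()>8:
            q=P[m];print(n,name,m.sum(),'p2',np.percentile(q,2,axis=0).round(1),'p98',np.percentile(q,98,axis=0).round(1))
d=load('wrist');cv2.imwrite('pics/w2.png',d['img'])
# tilt target
a=np.radians(9.4);c=np.array([np.cos(a),np.sin(a),0]);yl=np.array([-np.sin(a),np.cos(a),0])
tz=np.sin(np.radians(29))*c-np.cos(np.radians(29))*np.array([0,0,1]);Rt=np.c_[np.cross(-yl,tz),-yl,tz]
o=ctrl.get_obs();Rn=Ro.from_euler('xyz',o['orientation'],degrees=True)
print(o['ee_pos'],o['orientation'],'rotvec units',((Ro.from_matrix(Rt)*Rn.inv()).as_rotvec()/0.12).round(2),'tz',tz)
print('rev',((Ro.from_matrix(np.c_[np.cross(yl,tz),yl,tz])*Rn.inv()).as_rotvec()/0.12).round(2))
```

```text
wrist yellow 2080 p2 [555.5   8.7 161.4] p98 [580.9 117.4 188.7]
wrist orange 481 p2 [596.3 -45.4 183.5] p98 [619.5 -33.6 192.2]
wrist fin 1001 p2 [596.4 -44.9 152.3] p98 [618.9 -33.9 191.8]
wrist red 701 p2 [504.9  98.6 183.2] p98 [552.2 113.5 188.6]
side yellow 212 p2 [556.9   5.3 154.5] p98 [582.1 113.1 185. ]
side orange 37 p2 [598.4 -48.4 183.6] p98 [620.3 -36.8 190.6]
side fin 120 p2 [571.5 -49.9 151.2] p98 [620.5  51.3 189. ]
side red 47 p2 [506.9  96.4 178.1] p98 [551.  108.9 187.5]
[430.94049131  83.94068056 307.97855579] [179.99120227  -0.24447051   9.62526881] rotvec units [ 0.69 -4.12 -0.03] tz [ 0.47829968  0.079182   -0.87461971]
rev [-6.51 -1.09 25.3 ]
```

View pics/w2.png

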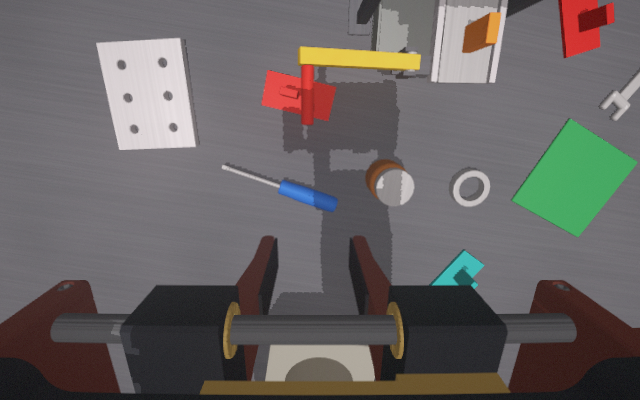

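The bar lies over on its stop: yellow (360,58), handle (307,95). The orange fin (482,35) stands free on the latch plate. Fin centre is ≈(608.5,-41), top z≈190, which matches the text. I lean the gripper 29° and go to an approach point.

>>> apply_moves(plan=[[0.496, -0.561, -0.1, 0.115, -0.687, 0, 0.5], [0.496, -0.561, -0.1, 0.115, -0.687, 0, 0.5], [0.496, -0.561, -0.1, 0.115, -0.687, 0, 0.5], [0.496, -0.561, -0.1, 0.115, -0.687, 0, 0.5], [0.496, -0.561, -0.1, 0.115, -0.687, 0, 0.5], [0.496, -0.561, -0.1, 0.115, -0.687, 0, 0.5], [0, 0, 0, 0, 0, 0, 0.5], [0, 0, 0, 0, 0, 0, 0.5], [0, 0, 0, 0, 0, 0, 0.5]])

```text
t: 6.68
ee_pos: [548.2, -50.5, 280.9]
orientation: [-180.0, -28.5, 9.6]
contact_force: [0.4, -0.6, 1.1]
grip_width: 0.498
grip_force: 0.0
```

Run:
```python
from h import *
from scipy.spatial.transform import Rotation as Ro
o=ctrl.get_obs();R=Ro.from_euler('xyz',o['orientation'],degrees=True).as_matrix()
d=cap('wrist');P=cloud(d);hsv=cv2.cvtColor(d['img'],cv2.COLOR_BGR2HSV);H,S=hsv[...,0].astype(int),hsv[...,1].astype(int)
z=P[...,2];m=(H>7)&(H<19)&(S>150)&(z>150)&(z<200)&(P[...,0]>560)&(P[...,0]<650)&(abs(P[...,1])<100)
q=P[m]
print(o['ee_pos'],R.round(3).tolist(),m.sum())
a=np.radians(9.4);hx=np.array([np.cos(a),np.sin(a),0]);hy=np.array([-np.sin(a),np.cos(a),0])
for z0,z1 in((155,170),(170,185),(185,195)):
    s=q[(q[:,2]>z0)&(q[:,2]<z1)]
    if len(s)>5:
        lo=[np.percentile(s@v,2) for v in(hx,hy)];hi=[np.percentile(s@v,98) for v in(hx,hy)]
        c=(np.array(lo)+hi)/2;print(z0,len(s),np.subtract(hi,lo).round(1),'centre',(c[0]*hx+c[1]*hy).round(1))
    
g=np.array([608.5,-41,177.]);print('to go mm',g+8*R[:,2]-o['ee_pos'])
```

```text
[548.15658077 -50.53039164 280.91251463] [[0.866, 0.166, 0.471], [0.146, -0.986, 0.08], [0.477, -0.0, -0.879]] 223
185 220 [21.7  7.4] centre [608.3 -41.1   0. ]
to go mm [  64.109935     10.16648073 -110.9416504 ]
```

The close view from here confirms the fin at (608.3,-41.1). I go in along the tool axis and grip.

>>> apply_moves(plan=[[0.32, 0.051, -0.555, 0, 0, 0, 0.5], [0.32, 0.051, -0.555, 0, 0, 0, 0.5], [0.32, 0.051, -0.555, 0, 0, 0, 0.5], [0.32, 0.051, -0.555, 0, 0, 0, 0.5], [0.32, 0.051, -0.555, 0, 0, 0, 0.5], [0, 0, 0, 0, 0, 0, 0.5], [0, 0, 0, 0, 0, 0, 0.5]], newtons=40)

```text
t: 7.32
ee_pos: [612.7, -38.9, 170.2]
orientation: [-180.0, -28.6, 9.7]
contact_force: [0.1, -0.5, 0.5]
grip_width: 0.5
grip_force: 0.0
```

>>> apply_moves(plan=[[0, 0, 0, 0, 0, 0, 0], [0, 0, 0, 0, 0, 0, 0], [0, 0, 0, 0, 0, 0, 0], [0, 0, 0, 0, 0, 0, 0], [0, 0, 0, 0, 0, 0, 0], [0, 0, 0, 0, 0, 0, 0], [0, 0, 0, 0, 0, 0, 0], [0, 0, 0, 0, 0, 0, 0]], newtons=40)

```text
t: 7.98
ee_pos: [613.3, -40.6, 172.2]
orientation: [179.9, -28.8, 9.6]
contact_force: [-4.5, -0.1, 7.6]
grip_width: 0.109
grip_force: 40.0
```

Gripped (9.6 mm wide). I pull the plate straight out by 80 mm.

>>> apply_moves(plan=[[-0.247, -0.041, 0, 0, 0, 0, 0], [-0.247, -0.041, 0, 0, 0, 0, 0], [-0.247, -0.041, 0, 0, 0, 0, 0], [-0.247, -0.041, 0, 0, 0, 0, 0], [-0.247, -0.041, 0, 0, 0, 0, 0], [-0.247, -0.041, 0, 0, 0, 0, 0], [-0.247, -0.041, 0, 0, 0, 0, 0], [-0.247, -0.041, 0, 0, 0, 0, 0], [0, 0, 0, 0, 0, 0, 0], [0, 0, 0, 0, 0, 0, 0], [0, 0, 0, 0, 0, 0, 0], [0, 0, 0, 0, 0, 0, 0], [0, 0, 0, 0, 0, 0, 0], [0, 0, 0, 0, 0, 0, 0]])

```text
t: 9.15
ee_pos: [534.4, -53.8, 172.0]
orientation: [179.9, -28.8, 9.6]
contact_force: [-5.1, -0.8, 8.1]
grip_width: 0.11
grip_force: 40.0
```

Run:
```python
from h import *
d=cap('side');e=cap('scene')
a=cv2.resize(d['img'][130:270,270:460],None,fx=3,fy=3);b=cv2.resize(e['img'][190:330,250:440],None,fx=3,fy=3)
cv2.imwrite('pics/p3.png',np.vstack([a,b])[:, :] if 0 else cv2.resize(np.hstack([a,b]),(800,295)))
print(ctrl.get_obs()['ee_pos'])
```

```text
[534.41631995 -53.83162559 171.98003504]
```

View pics/p3.png

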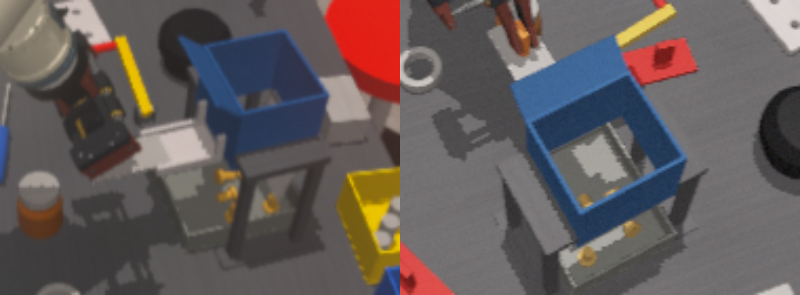

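The hopper floor hangs open and the studs are in the tray: brass at (228,175) and (270,205) in the side half, (585,200) and (630,228) in the scene half. The bar is still over and the plate is held. I lift it and carry it above the mat.

>>> apply_moves(plan=[[0, 0, 0.25, 0, 0, 0, 0], [0, 0, 0.5, 0, 0, 0, 0], [0, 0, 0.75, 0, 0, 0, 0], [0, 0, 0.5, 0, 0, 0, 0], [-0.06, -0.3, 0, 0, 0, 0, 0], [-0.122, -0.605, 0, 0, 0, 0, 0], [-0.122, -0.605, 0, 0, 0, 0, 0], [-0.122, -0.605, 0, 0, 0, 0, 0], [-0.122, -0.605, 0, 0, 0, 0, 0], [-0.122, -0.605, 0, 0, 0, 0, 0], [-0.122, -0.605, 0, 0, 0, 0, 0], [-0.122, -0.605, 0, 0, 0, 0, 0], [-0.122, -0.605, 0, 0, 0, 0, 0], [-0.122, -0.605, 0, 0, 0, 0, 0], [-0.122, -0.605, 0, 0, 0, 0, 0], [-0.122, -0.605, 0, 0, 0, 0, 0], [-0.06, -0.31, 0, 0, 0, 0, 0], [0, 0, 0, 0, 0, 0, 0], [0, 0, 0, 0, 0, 0, 0]])

```text
t: 10.83
ee_pos: [475.3, -344.1, 250.8]
orientation: [-180.0, -28.7, 9.6]
contact_force: [-0.6, 0.2, -1.7]
grip_width: 0.11
grip_force: 40.0
```

Run:
```python
from h import *
d=cap('scene');e=cap('side')
for n,x in(('scene',d),('side',e)):
    P=cloud(x);o=ctrl.get_obs()['ee_pos']
    hsv=cv2.cvtColor(x['img'],cv2.COLOR_BGR2HSV)
    m=(abs(P[...,0]-o[0])<90)&(abs(P[...,1]-o[1])<70)&(P[...,2]>o[2]-45)&(P[...,2]<o[2]-15)&(hsv[...,1]<70)&(hsv[...,2]>90)
    q=P[m]
    if len(q)>20:
        c=q.mean(0);vt=np.linalg.svd(q-c)[2];print(n,len(q),c.round(1),'normal',vt[2].round(3),np.percentile(q,[2,98],axis=0).round(1).tolist())
    cc=proj(x,[o])[0].astype(int);r=x['img'][max(0,cc[1]-75):cc[1]+75,max(0,cc[0]-75):cc[0]+75];cv2.imwrite('/tmp/%s.png'%n,cv2.resize(r,(400,400)))
cv2.imwrite('pics/p4.png',np.hstack([cv2.imread('/tmp/scene.png'),cv2.imread('/tmp/side.png')]));print(o)
```

```text
scene 698 [ 495.  -339.5  222.9] normal [0.003 0.001 1.   ] [[435.8, -369.9, 219.2], [533.9, -313.3, 226.2]]
side 524 [ 511.2 -338.7  222.9] normal [-0.01   0.019 -1.   ] [[439.0, -362.7, 219.2], [534.7, -312.1, 225.7]]
[ 475.51614731 -342.9363955   250.87106156]
```

View pics/p4.png

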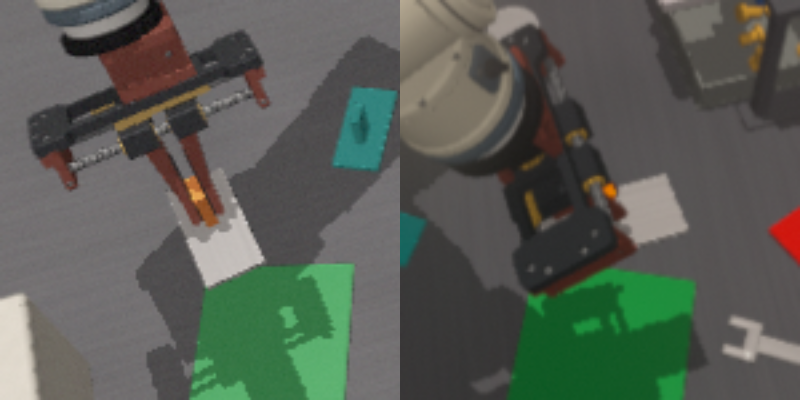

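The plate is level in the grip (normal within 0.02 rad). Its top is at 222.9 and its centre at about (485,-341), over the mat. I lower it to about 15 mm above.

>>> apply_moves(plan=[[-0.03, 0, -0.5, 0, 0, 0, 0], [-0.03, 0, -0.8, 0, 0, 0, 0], [0, 0, -0.8, 0, 0, 0, 0], [0, 0, -0.8, 0, 0, 0, 0], [0, 0, -0.8, 0, 0, 0, 0], [0, 0, -0.6, 0, 0, 0, 0], [0, 0, -0.4, 0, 0, 0, 0], [0, 0, -0.2, 0, 0, 0, 0], [0, 0, 0, 0, 0, 0, 0], [0, 0, 0, 0, 0, 0, 0]])

```text
t: 11.77
ee_pos: [473.5, -343.1, 55.2]
orientation: [180.0, -28.7, 9.7]
contact_force: [-0.1, 0.3, -1.2]
grip_width: 0.107
grip_force: 40.0
```

>>> apply_moves(plan=[[0, 0, -0.1, 0, 0, 0, 0], [0, 0, -0.1, 0, 0, 0, 0], [0, 0, -0.06, 0, 0, 0, 0], [0, 0, 0, 0, 0, 0, 0]])

```text
t: 12.1
ee_pos: [473.3, -344.1, 44.9]
orientation: [179.9, -28.7, 9.7]
contact_force: [0.4, 0.4, -2.2]
grip_width: 0.116
grip_force: 40.0
```

>>> apply_moves(plan=[[0, 0, -0.06, 0, 0, 0, 0], [0, 0, -0.05, 0, 0, 0, 0], [0, 0, 0, 0, 0, 0, 0], [0, 0, 0, 0, 0, 0, 0]])

```text
t: 12.43
ee_pos: [473.2, -344.2, 40.4]
orientation: [179.9, -28.7, 9.6]
contact_force: [-0.3, -0.4, -2.3]
grip_width: 0.112
grip_force: 40.0
```

>>> apply_moves(plan=[[0, 0, -0.04, 0, 0, 0, 0], [0, 0, -0.02, 0, 0, 0, 0], [0, 0, 0, 0, 0, 0, 0], [0, 0, 0, 0, 0, 0, 0]])

```text
t: 12.77
ee_pos: [473.3, -344.2, 38.1]
orientation: [179.9, -28.7, 9.7]
contact_force: [-0.3, -1.0, -1.4]
grip_width: 0.106
grip_force: 40.0
```

>>> apply_moves(plan=[[0, 0, -0.03, 0, 0, 0, 0], [0, 0, -0.03, 0, 0, 0, 0], [0, 0, 0, 0, 0, 0, 0], [0, 0, 0, 0, 0, 0, 0]])

```text
t: 13.1
ee_pos: [473.4, -344.3, 37.1]
orientation: [179.9, -28.8, 9.7]
contact_force: [-7.9, 1.0, 14.8]
grip_width: 0.108
grip_force: 40.0
```

Contact (14.8 N upward). I open the gripper and withdraw along the tool axis.

>>> apply_moves(plan=[[0, 0, 0.02, 0, 0, 0, 0], [0, 0, 0, 0, 0, 0, 0.15], [0, 0, 0, 0, 0, 0, 0.3], [0, 0, 0, 0, 0, 0, 0.5], [0, 0, 0, 0, 0, 0, 0.5], [0, 0, 0, 0, 0, 0, 0.5], [-0.24, -0.04, 0.44, 0, 0, 0, 0.5], [-0.36, -0.06, 0.66, 0, 0, 0, 0.5], [-0.36, -0.06, 0.66, 0, 0, 0, 0.5], [-0.36, -0.06, 0.66, 0, 0, 0, 0.5], [0, 0, 1, 0, 0, 0, 0.5], [0, 0, 1, 0, 0, 0, 0.5], [0, 0, 0, 0, 0, 0, 0.5], [0, 0, 0, 0, 0, 0, 0.5], [0, 0, 0, 0, 0, 0, 0.5]])

```text
t: 14.35
ee_pos: [420.3, -352.6, 213.0]
orientation: [179.9, -28.7, 9.7]
contact_force: [0.3, 0.2, -0.3]
grip_width: 0.501
grip_force: 0.0
```

Run:
```python
from h import *
d=cap('scene');e=cap('side')
for n,x in(('scene',d),('side',e)):
    P=cloud(x);hsv=cv2.cvtColor(x['img'],cv2.COLOR_BGR2HSV)
    m=(abs(P[...,0]-482)<80)&(abs(P[...,1]+343)<80)&(P[...,2]>4)&(P[...,2]<20)&(hsv[...,1]<70)&(hsv[...,2]>90)
    q=P[m]
    if len(q)>20:
        print(n,len(q),cv2.minAreaRect(q[:,:2].astype(np.float32)),'z',np.median(q[:,2]),np.linalg.svd(q-q.mean(0))[2][2].round(3))
a=cv2.resize(d['img'][150:350,150:450],(400,267));b=cv2.resize(e['img'][140:380,220:460],(400,400))
cv2.imwrite('pics/p5.png',np.hstack([np.vstack([a,np.zeros((133,400,3),np.uint8)]),b]))
```

```text
scene 639 ((487.1459655761719, -343.1656188964844), (141.76234436035156, 158.0092315673828), 5.294160842895508) z 9.254938109638093 [ 0.002 -0.002  1.   ]
side 768 ((481.1131896972656, -342.93408203125), (103.50946044921875, 52.285621643066406), 9.7382230758667) z 9.285165460231516 [-0.001  0.007 -1.   ]
```

View pics/p5.png

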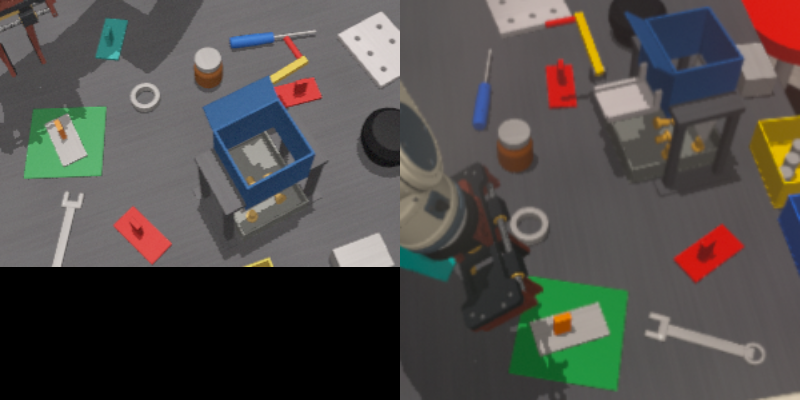

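The plate lies flat at the mat's centre (481,-343), orange fin up at (562,322); the bar is over and the bystanders are untouched. One last check on the studs before handing in.

Run:
```python
from h import *
pts=[]
for n in('scene','side'):
    x=load(n);P=cloud(x);hsv=cv2.cvtColor(x['img'],cv2.COLOR_BGR2HSV);H,S=hsv[...,0].astype(int),hsv[...,1].astype(int)
    m=((H>10)&(H<26)&(S>100)&(P[...,0]>580)&(P[...,0]<900)&(abs(P[...,1])<200)&(P[...,2]<130)&(P[...,2]>2)).astype(np.uint8)
    k,l,s,c=cv2.connectedComponentsWithStats(m)
    for i in range(1,k):
        if s[i,4]>5:
            w=np.median(P[l==i],0);dx=w[:2]-[707,-26];a=np.radians(9.4)
            print(n,s[i,4],w.round(),'hopper xy',(np.array([[np.cos(a),np.sin(a)],[-np.sin(a),np.cos(a)]])@dx).round(), 'px',c[i].round())
```

```text
scene 25 [684. -29.  16.] hopper xy [-23.   1.] px [337. 284.]
scene 47 [738.   9.  19.] hopper xy [36. 30.] px [360. 298.]
scene 59 [751. -51.  13.] hopper xy [ 39. -32.] px [339. 312.]
scene 541 [844. -95.  30.] hopper xy [124. -91.] px [333. 358.]
scene 6 [ 855. -184.   62.] hopper xy [ 120. -180.] px [300. 370.]
scene 26 [ 871. -158.    4.] hopper xy [ 141. -157.] px [314. 377.]
scene 27 [ 894. -130.    4.] hopper xy [ 167. -133.] px [328. 382.]
scene 7 [ 888. -184.   58.] hopper xy [ 152. -186.] px [304. 386.]
side 61 [696.   3.  14.] hopper xy [-6. 30.] px [377. 213.]
side 958 [ 843. -116.   42.] hopper xy [ 120. -111.] px [445. 236.]
side 84 [689. -34.  15.] hopper xy [-19.  -5.] px [378. 226.]
side 50 [746. -55.  12.] hopper xy [ 33. -35.] px [399. 227.]
```

Four studs are clear; I enlarge the tray to find the fifth.

Run:
```python
from h import *
d=cap('side')['img'][190:250,330:430];e=cap('scene')['img'][255:335,290:390]
cv2.imwrite('pics/p6.png',np.hstack([cv2.resize(d,(400,320),interpolation=2),cv2.resize(e,(400,320),interpolation=2)]))
```

```text
(no output)
```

View pics/p6.png

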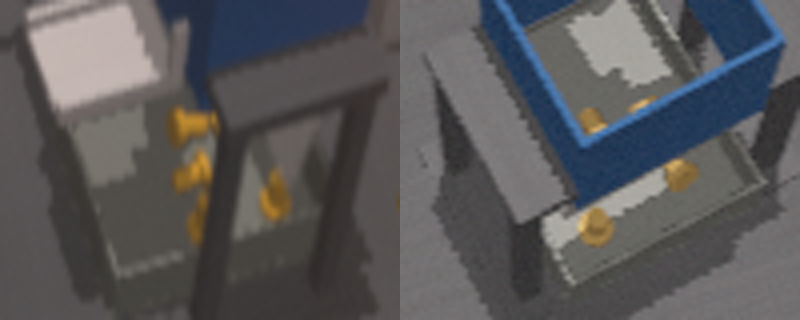

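The side half shows four studs, at (190,122), (190,172), (200,220) and (275,195). The fifth is at (680,172) in the scene half. All five are inside the tray, so I hand in.

```bash
python3 -c "
from cell import ctrl
print(ctrl.finish_job())"
```

```text
the job is handed in; nothing more can be done
None
```

The job is handed in, with no verdict returned: the last pictures show the clamp bar thrown over, the hopper open with all five studs in the tray, the latch plate flat and fin up at the mat's centre, and the tools and parts apparently undisturbed.

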